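# Hold a sprung icing crimper at its marked gap over the cake

### The arm

A 7-joint arm with a two-finger parallel gripper is mounted at the origin on the work surface. World frame = base frame: x ahead of the robot, y to its left, z up, the work surface at z = 0. Lengths are in m, angles in rad, forces in N, time in s.
With the tool pointing down it reaches from about 0.4 to 0.9 m from the base axis. Payload 5.5 kg.
Tool frame: the origin (TCP) lies midway between the tips of the shut fingers; the grasp point (between the pads) lies 19 mm behind it (manip.grip_depth is the distance from the TCP to the grasp point, in m); z points along the fingers, x is the direction in which the jaws open and shut, and the axes are right-handed (so a half turn about z gives the same grasp; the last joint's range is limited). The gripper opens to 92 mm and grips with 3 to 60 N. Pads are 19 mm wide; open, the fingers measure 130 mm over their backs; the gripper's body (75 mm by 190 mm) begins 47 mm behind the grasp point.
Start: joints at [1.365, 0.501, -0.427, 1.55, 0.221, 1.138, -0.21], TCP at [0.294, -0.58, 0.205] pointing down, gripper open.
Joint ranges: [-2.88, 2.88], [-0.31, 2.03], [-1.54, 1.56], [0.2, 2.42], [-1.41, 4.55], [0.19, 2.02], [-2.57, 2.57]. Speed limits (rad/s): [2.57, 2.57, 3.14, 3.14, 3.14, 3.14, 3.14].

### API

Orientations are given as a unit quaternion [x, y, z, w].
In Python, from bench import manip, effector, viewer gives the robot as it stands. Calls block until the motion is done:
- manip.move_pose(position, orientation): joint-space move of the TCP to a pose.
- manip.servo_line(position, ori=None, vel=0.15): straight line of the TCP; ori=None keeps the orientation; vel is the mean speed in m/s.
- manip.movej(angles): joint-space move.
- effector.open_jaws() and effector.close(f_grip=None): open the fingers fully, or close them until they stop; f_grip is the grip in N (None keeps the last).
- manip.sleep(seconds).
- manip.solve_ik(position, orientation): joint angles nearest the present ones, or None.
- viewer.get_image(name): name is "scene" or "top" or "wrist"; returns the picture (400x640x3 uint8, red, green, blue); there is no depth.
- viewer.get_calibration(name): a dict with "vfov" (degrees; the focal length in pixels is half the picture's height over the tangent of half this angle, whatever the lens; pixels are square), "cx", "cy" (the principal point, pixels), "eye" and "attitude" of the camera in the world. Camera axes: x right, y down, z forward; pixel columns grow to the right and rows downward; lengths in m; the calibration is good to about 2 mm. A picture is of the moment at which its call begins: read the wrist's pose just before it. get_calibration takes no time and is no camera call; for the wrist camera it gives the pose at the moment of the call.
A pose or a line that the arm cannot do raises manip.PlanningError and nothing moves.
- manip.hand_in(): hands the job in, once; it reports no verdict.
Readings, each from a call of its own:
- manip.current_clock(): time.
- manip.current_q(): joint angles.
- manip.current_joint_velocities(): joint speeds.
- manip.current_tau(): joint torques, N m.
- manip.current_tool_pos(): TCP position.
- manip.current_tcp_rot(): TCP orientation.
- manip.current_force(): force on the tool from outside, world axes, zero at the start.
- manip.current_wrist_torque(): the same for the moment, N m.
- manip.current_finger_gap(): finger opening in m.
Only numpy, scipy, OpenCV 4.12 (cv2) and the standard library are available. Lean on these libraries where they do the work, as an engineer would, in place of code of your own. Each camera call takes 0.05 s, during which the arm holds its last target. There are 200 camera calls.

### The job

Get the icing crimper poised for the first pinch of the cake's border: lift the sprung steel crimper out of the wooden tool stand, bring it jaws down over the cake, and squeeze its arms until one jaw hangs over the middle of each of the two short brown strokes marked on the icing, the gap between the jaws equal to the spacing of the strokes. Finish while holding it there, squeezed and steady, upright, with both jaws about a centimetre or less above the icing. Never touch the cake or its board, and leave everything else where it stands.

Things in the scene. Friction and masses are not known exactly. Their poses are not given: they have to be found in the camera images.
- crimper: steel sprung icing crimper (tweezers), 115 mm long, about 60 g, standing jaws down in the stand's pocket. Two straight arms, strip 13 mm wide, spread downward from the bow on top. Frame fixed to arm A and bow: origin midway between the jaw tips when free, at tip level; z up to the bow (top at 115 mm), x from arm A to arm B (squeezing line). Evenly squeezed, it tilts by half the joint angle.
- crimper_arm (a joint): angle by which the arms are squeezed together, hinged at the bow's top, rad: 0 free (jaws 36 mm apart), 0.31 shut; gap = 36 mm - 116 mm x angle, 16 mm at 0.173. Sprung: at 50 mm above the tips it takes 1.3 N to start, 6 N at a 16 mm gap, 9.5 N to shut; it springs open when released.
- tip_a (a point): lower inner edge of arm A's jaw, mid-width; the gap is tip_a to tip_b. Jaws are 18 mm wide, 2 mm thick, 42 mm over their outsides when free. The free arms measure over their outsides 26 mm at 70 mm above the tips and 32 mm at 50 mm; as they spread downward, upright finger pads bear with their lower ends.
- tip_b (a point): lower inner edge of arm B's jaw, mid-width (arm B is the one that turns with the joint)
- stand: fixed wooden tool stand, 100 (x) x 170 (y) x 60 mm high, origin at the centre of its underside. Middle pocket for the crimper 47 (x) x 22 (y) mm, 35 mm deep (floor 25 mm above the table). Four 11.5 mm holes at x = +-24, y = +-60 mm, two with modelling tools reaching 140 mm above the table. May be turned either way.
- cake: fixed round cake with smooth ivory icing, 152 mm across, its top 87 mm above the table, on a silver round board 220 mm across and 12 mm thick. Origin on the axis at the table; the two strokes lie on its -x side. It may be turned a little to either side.
- stroke_out (a point): middle of the outer brown stroke on the cake's flat top, 64 mm from the axis towards the cake's -x, at icing height. The strokes are 26 mm long, 3 mm wide, along the cake's y, and 16 mm apart along its x
- stroke_in (a point): middle of the inner brown stroke, 48 mm from the axis towards the cake's -x, at icing height
- ball_tool: bystander: white plastic ball modelling tool, 10 mm thick, 108 mm long, standing in the stand's hole at x = +24, y = +60 mm; origin at its foot
- vein_tool: bystander: white plastic veining tool, 10 mm thick, 115 mm long, standing in the stand's hole at x = -24, y = -60 mm; origin at its foot
- colour_pot: bystander: small white pot of paste colour with black cap, 32 mm across, 42 mm high; origin at the centre of its underside
- nozzle: bystander: steel piping nozzle, a cone 25 mm across and 34 mm high; origin at the centre of its underside
- tumbler: bystander: drinking glass, 76 mm across, 120 mm high; origin at the centre of its underside
- mug: bystander: white mug, 82 mm across, 92 mm high; origin at the centre of its underside
- cutter: bystander: steel ring cutter, 70 mm across, 35 mm high; origin at the centre of its underside
- smoother: bystander: white icing smoother, a plate 85 x 150 mm with a bow handle 40 mm high; origin at the centre of its underside
Mind the look-alikes: they are no part of the job. Leave any red look-alike of the crimper alone.

How it is judged:
By the outcome, as a careful person would: the job done as asked, in the order asked, and still so for the second after the job is handed in, while the arm keeps its last pose, push and grip.
It also fails if it takes over 42 s, if anything falls off the work surface, if the arm or the gripper's body presses on something with over 40 N, if the wrist force passes 120 N, or if a joint passes its speed limit or range.

## Working session

There is one attempt and no reset: what is moved stays moved. The work goes in short steps, each a Python script; the robot and the scene stay as the last script left them, time stands still between calls to the robot, and variables do not carry over. Pictures are saved under pics/ and viewed, about 8 in all and at most 12, crops included, and the job is handed in when it is done.

```bash
ls; mkdir -p pics
cat > h.py <<'E'
import numpy as np, cv2
from scipy.spatial.transform import Rotation as R
from bench import manip, effector, viewer
def cal(n):
    c=viewer.get_calibration(n); return c
def rot(c):
    a=np.array(c['attitude'],float)
    return a if a.shape==(3,3) else R.from_quat(a).as_matrix()
def ray(c,u,v):
    f=200/np.tan(np.radians(c['vfov'])/2)
    d=rot(c)@np.array([(u-c['cx'])/f,(v-c['cy'])/f,1]); return np.array(c['eye']),d
def onz(c,u,v,z):
    e,d=ray(c,u,v); return e+d*(z-e[2])/d[2]
def proj(c,p):
    f=200/np.tan(np.radians(c['vfov'])/2)
    q=rot(c).T@(np.array(p)-c['eye']); return q[0]/q[2]*f+c['cx'],q[1]/q[2]*f+c['cy']
def save(n,im): cv2.imwrite('pics/'+n+'.png',im[:,:,::-1])
E
python3 - <<'E'
from h import *
a=viewer.get_image('scene');b=viewer.get_image('top')
save('scene',a);save('top',b)
for n in('scene','top','wrist'):print(n,cal(n))
print(manip.current_clock(),manip.current_tool_pos(),manip.current_tcp_rot())
E
```

```text
pics
scene {'vfov': 47.567182082372554, 'cx': 324.9914898016976, 'cy': 204.65795103184624, 'eye': array([1.66041686, 0.27496398, 0.83544633]), 'attitude': array([ 0.53517803,  0.70288663, -0.36543014, -0.29325018])}
top {'vfov': 45.537868706893796, 'cx': 315.678320725766, 'cy': 205.89452959738782, 'eye': array([0.31038119, 0.0239505 , 1.53867258]), 'attitude': array([-0.69937906,  0.70769602, -0.07041312,  0.07125494])}
wrist {'vfov': 70.97769753009389, 'cx': 318.2124037265887, 'cy': 195.1082181232058, 'eye': array([ 0.35245218, -0.55150717,  0.38504662]), 'attitude': array([ 0.84542589, -0.51961449, -0.06529368,  0.10484555])}
0.1 [ 0.29333586 -0.57927399  0.20376703] [ 8.52023600e-01 -5.23502601e-01 -7.56493516e-04 -4.90209345e-04]
```

View pics/top.png

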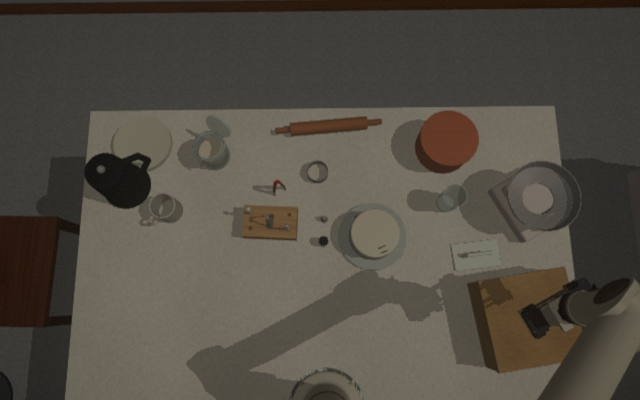

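View pics/scene.png

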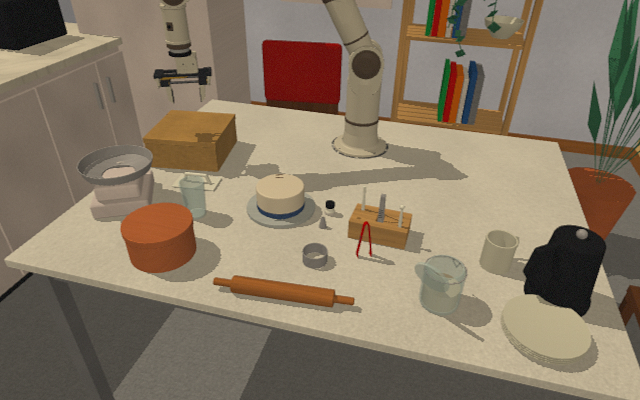

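The top view shows the stand at about (270,222) with a grey crimper at about (268,218). The red look-alike is standing on the table at (278,187). The cake is at (375,235), with its strokes near (382,248). There are two candidates: grey steel in the stand, and red on the table. Grey in the stand fits the description, so I'll confirm it with an enlarged crop.

Run:
```python
from h import *
b=cv2.imread('pics/top.png')[:,:,::-1];a=cv2.imread('pics/scene.png')[:,:,::-1]
x=cv2.resize(b[160:280,230:420],None,fx=4,fy=4,interpolation=cv2.INTER_CUBIC)
x=np.clip(x.astype(float)*1.5,0,255).astype(np.uint8)
save('topc',x)
c=cal('top')
for n,u,v,z in[('stand',270.5,222,.06),('cake',375,233,.087),('pot',323,240,.042),('noz',323,219,.034),('red',278,187,.1),('tumb',448,200,.12),('ringc',317,171,.035)]:print(n,onz(c,u,v,z).round(3))
```

```text
stand [0.561 0.167 0.06 ]
cake [ 0.519 -0.157  0.087]
pot [0.505 0.002 0.042]
noz [0.573 0.001 0.034]
red [0.664 0.14  0.1  ]
tumb [ 0.612 -0.379  0.12 ]
ringc [0.733 0.018 0.035]
```

View pics/topc.png

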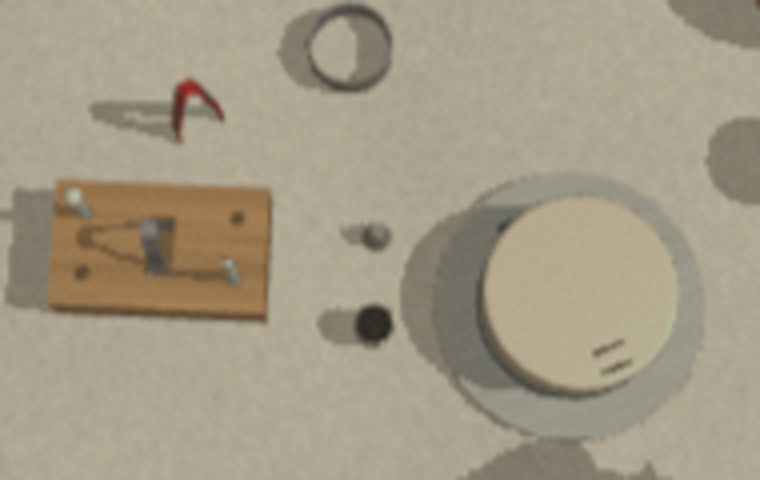

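The crop confirms the target: grey sprung tweezers in the middle pocket at crop (155,245). The look-alike at crop (195,105) is red and outside the stand. The strokes are at crop (609,348) and (616,367).

```bash
cat >> h.py <<'E'
def down(yaw): # tool x along (cos yaw, sin yaw), z down
    c,s=np.cos(yaw),np.sin(yaw)
    return R.from_matrix(np.array([[c,s,0],[s,-c,0],[0,0,-1]])).as_quat()
E
python3 - <<'E'
from h import *
c=cal('top')
P=lambda u,v,z:onz(c,230+(u+.5)/4-.5,160+(v+.5)/4-.5,z)
TL=P(57,180,.06);TR=P(271,189,.06);yv=(TL-TR);print('stand edge',np.linalg.norm(yv),'yaw',np.degrees(np.arctan2(-yv[0],yv[1])))
yv/=np.linalg.norm(yv);xv=np.array([yv[1],-yv[0],0]);ctr=(TL+TR)/2-.05*xv;print('ctr',ctr)
print('red feet',P(178,140,0),P(222,120,0),'apex',P(190,82,.115))
so=P(616,367,.087);si=P(609,348,.087);ck=P(580,295,.087);print('out',so,'in',si,np.linalg.norm(so-si),'cake',ck,np.linalg.norm(so-ck),'dir',np.degrees(np.arctan2(*(ck-so)[[1,0]])))
yaw=np.arctan2(xv[1],xv[0])
for dy in(0,np.pi):
  q=manip.solve_ik([ctr[0],ctr[1],.26],down(yaw+dy));print(dy,q)
  cy=np.arctan2(*(ck-so)[[1,0]])
  print(manip.solve_ik([(so[0]+si[0])/2,(so[1]+si[1])/2,.16],down(cy+dy)))
E
```

```text
stand edge 0.16980458187826913 yaw -3.1462970049828116
ctr [0.56345095 0.16945388 0.06      ]
red feet [0.66313452 0.16112792 0.        ] [0.67970992 0.12471487 0.        ] apex [0.68251057 0.14188961 0.115     ]
out [ 0.46170764 -0.18153341  0.087     ] in [ 0.47629029 -0.17677067  0.087     ] 0.015340714205903012 cake [ 0.51736515 -0.1561109   0.087     ] 0.06118875083456459 dir 24.54934990923561
0 [ 0.44064107  0.51656475 -1.07885193  1.63385477  0.47184913  1.27905773
 -0.77847698]
[ 1.07751164  0.40179504 -0.92844331  1.94920705  0.38682524  0.97914768
  0.39437175]
3.141592653589793 [ 0.53850621  0.64297072 -1.29798678  1.63140992  0.63172301  1.35949515
  2.2384162 ]
[ 0.62482825  0.28130158 -0.36449345  1.96238317  0.12477536  0.91928305
 -2.51554662]
```

Run:
```python
from h import *
t=manip.current_clock()
manip.move_pose([.30,-.35,.33],down(0)) if 0 else None
manip.move_pose([.5634,.1695,.27],down(np.radians(-3.1)))
print(manip.current_clock()-t,manip.current_tool_pos())
c=cal('wrist');im=viewer.get_image('wrist')
import pickle;pickle.dump(c,open('w1.pkl','wb'));cv2.imwrite('pics/w1.png',np.clip(im[:,:,::-1]*1.5,0,255).astype(np.uint8))
print(c)
for n,p in [('stand',(.5634,.1695,.06)),('apex',(.5634,.1695,.14))]:print(n,proj(c,p))
```

```text
2.8167 [0.56386347 0.16814327 0.26973084]
{'vfov': 70.97769753009389, 'cx': 318.2124037265887, 'cy': 195.1082181232058, 'eye': array([0.56813858, 0.2321173 , 0.45097376]), 'attitude': array([ 0.99189621, -0.02813941, -0.00358655,  0.12384352])}
stand (np.float64(317.41365555872886), np.float64(170.02006715741285))
apex (np.float64(317.2079006891337), np.float64(181.29380760571712))
```

View pics/w1.png

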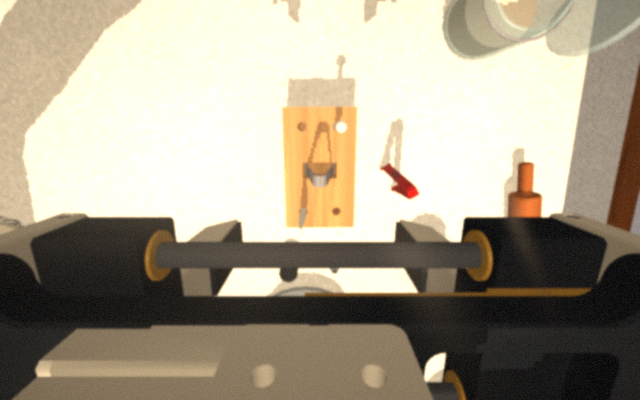

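The wrist view shows the stand at columns 284–355 and rows 107–227, with the bow of the crimper near (319,182), close to the prediction of (317,181). I'll enlarge it to refine the position.

Run:
```python
from h import *
im=cv2.imread('pics/w1.png')
cv2.imwrite('pics/w1c.png',cv2.resize(im[140:215,285:355],None,fx=8,fy=8,interpolation=cv2.INTER_CUBIC))
hsv=cv2.cvtColor(im,cv2.COLOR_BGR2HSV);m=((hsv[...,0]>8)&(hsv[...,0]<25)&(hsv[...,1]>70)).astype(np.uint8);m[:, :270]=0;m[:,370:]=0;m[:95]=0;m[235:]=0
k=cv2.findContours(cv2.morphologyEx(m,cv2.MORPH_CLOSE,np.ones((9,9))),0,2)[0];k=max(k,key=cv2.contourArea)
r=cv2.minAreaRect(k);print(r,cv2.boxPoints(r))
import pickle;c=pickle.load(open('w1.pkl','rb'))
print([onz(c,*p,.06).round(4) for p in cv2.boxPoints(r)])
```

```text
((319.0, 161.0), (132.0, 74.0), 90.0) [[282.  95.]
 [356.  95.]
 [356. 227.]
 [282. 227.]]
[array([0.5225, 0.2718, 0.06  ]), array([0.6199, 0.2662, 0.06  ]), array([0.6156, 0.0813, 0.06  ]), array([0.5062, 0.0875, 0.06  ])]
```

View pics/w1c.png

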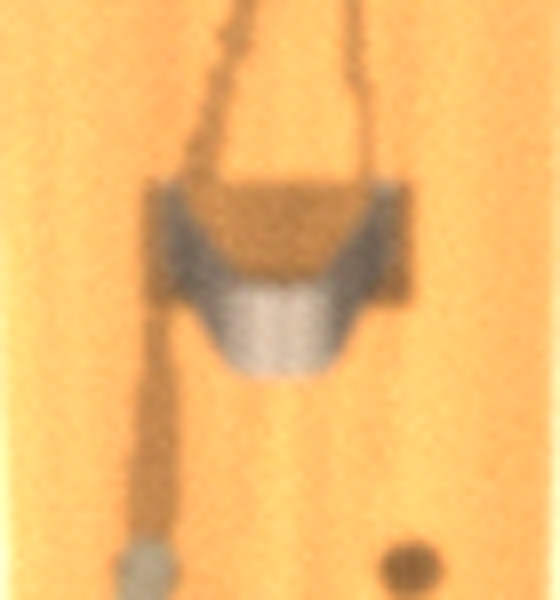

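Run:
```python
from h import *
import pickle;c=pickle.load(open('w1.pkl','rb'))
F=lambda u,v:(285+(u+.5)/8-.5,140+(v+.5)/8-.5)
print('apex',onz(c,*F(281,328),.14),'pocket',onz(c,*F(277.5,240),.06),'pocket corners',[onz(c,*F(*p),.06).round(4) for p in((143,178),(412,178),(143,302),(412,302))])
```

```text
apex [0.56624312 0.17018114 0.14      ] pocket [0.56601407 0.17000138 0.06      ] pocket corners [array([0.5432, 0.1822, 0.06  ]), array([0.5901, 0.1796, 0.06  ]), array([0.5416, 0.1603, 0.06  ]), array([0.5892, 0.1576, 0.06  ])]
```

Run:
```python
from h import *
q=down(np.radians(-3.1))
manip.servo_line([.5661,.1700,.15],q,vel=.12)
p=np.array(manip.current_tool_pos());e=p-[.5661,.17,.15];print('err',e)
manip.servo_line([.5661-e[0],.1700-e[1],.080-e[2]],q,vel=.05)
print(manip.current_tool_pos(),manip.current_force())
effector.close(5.5)
manip.sleep(.3);print('gap',manip.current_finger_gap(),manip.current_force(),manip.current_clock())
p=manip.current_tool_pos()
manip.servo_line([p[0],p[1],.20],vel=.08)
print('gap',manip.current_finger_gap(),manip.current_force(),manip.current_clock(),manip.current_tool_pos())
c=cal('scene');a=viewer.get_image('scene')
u,v=map(int,proj(c,(.566,.17,.16)));print(u,v)
x=cv2.resize(a[v-50:v+50,u-60:u+60],None,fx=6,fy=6,interpolation=cv2.INTER_CUBIC);save('lift',x)
```

```text
err [0.0005805  0.0004337  0.00083838]
[0.56582492 0.16967624 0.07954516] [-0.90970464  0.42323637  0.96684053]
gap 0.022221621309499447 [-0.51849367  0.12506932  1.71496207] 7.125
gap 0.021376594958398578 [-0.62649957  0.92451065 -0.2402306 ] 8.7833 [0.56529518 0.16940852 0.19944881]
383 188
```

View pics/lift.png

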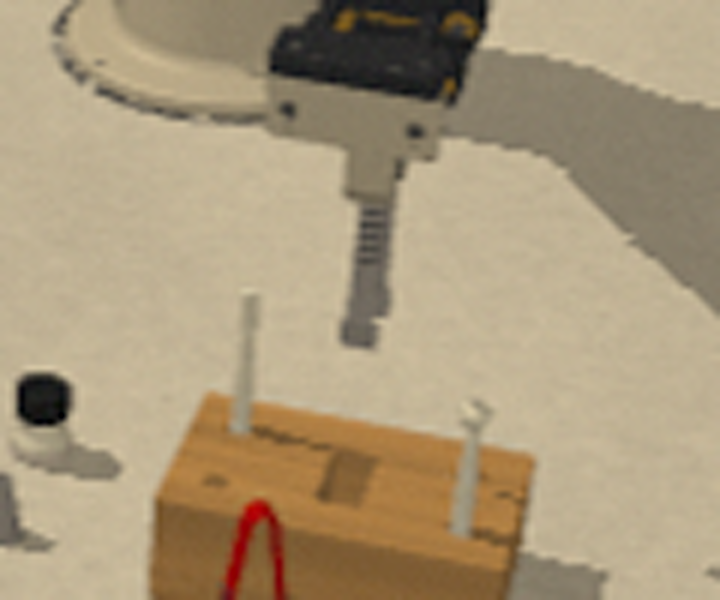

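It's lifted cleanly and upright, and the stand and its tools are undisturbed. Next I'll go to the cake and measure the strokes from near with the wrist camera, approaching from a slight sideways offset.

Run:
```python
from h import *
import pickle
p=manip.current_tool_pos()
manip.servo_line([p[0],p[1],.26],vel=.15)
y=np.radians(22)
m=np.array([.469,-.179]);off=.035*np.array([np.sin(y),-np.cos(y)])
manip.move_pose([m[0]+off[0],m[1]+off[1],.24],down(y))
manip.sleep(.2)
print(manip.current_finger_gap(),manip.current_tool_pos(),manip.current_clock())
c=cal('wrist');im=viewer.get_image('wrist');pickle.dump(c,open('w2.pkl','wb'));save('w2',im)
u,v=proj(c,(*m,.087));print(u,v)
u,v=int(u),int(v);x0,y0=u-50,max(v-50,0)
x=cv2.resize(im[y0:y0+100,x0:x0+100],None,fx=6,fy=6,interpolation=cv2.INTER_CUBIC);save('w2c',x);print(x0,y0)
```

```text
0.0213355345303398 [ 0.48271121 -0.21028866  0.24014202] 11.0333
317.4763746326241 150.0899654079866
267 100
```

View pics/w2c.png

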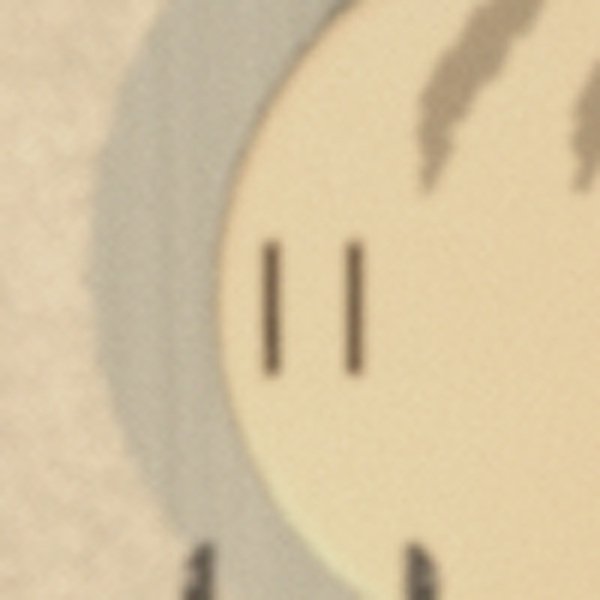

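Both strokes are sharp, at crop (271,309) and (354,309), vertical in the image. Two dark tips show at the bottom, at crop (200,545) and (420,545). I'll check whether those are jaws or fingers.

Run:
```python
from h import *
import pickle;c=pickle.load(open('w2.pkl','rb'))
im=cv2.imread('pics/w2.png');x=im[170:270,255:385]
cv2.imwrite('pics/w2d.png',np.clip(cv2.resize(x,None,fx=6,fy=6,interpolation=cv2.INTER_CUBIC)*1.6,0,255).astype(np.uint8))
F=lambda u,v:(267+(u+.5)/6-.5,100+(v+.5)/6-.5)
so,si=onz(c,*F(271,309),.087),onz(c,*F(354,309),.087);d=si-so
print(so,si,np.linalg.norm(d))
a,b=[onz(c,*F(312.5,r),.087) for r in(243,375)];l=a-b;print('len',np.linalg.norm(l),'yaw',np.degrees(np.arctan2(-l[0],l[1])),np.degrees(np.arctan2(d[1],d[0])))
p=np.array(manip.current_tool_pos())
print('tcp px',proj(c,p),'tip level',proj(c,p-[0,0,.054]))
```

```text
[ 0.46316187 -0.18262706  0.087     ] [ 0.47832202 -0.17647261  0.087     ] 0.016361759213533358
len 0.02581875050891847 yaw 22.119777488053998 22.095309638031758
tcp px (np.float64(318.17121874342615), np.float64(220.9435424645815)) tip level (np.float64(318.1602698059033), np.float64(200.145039956204))
```

View pics/w2d.png

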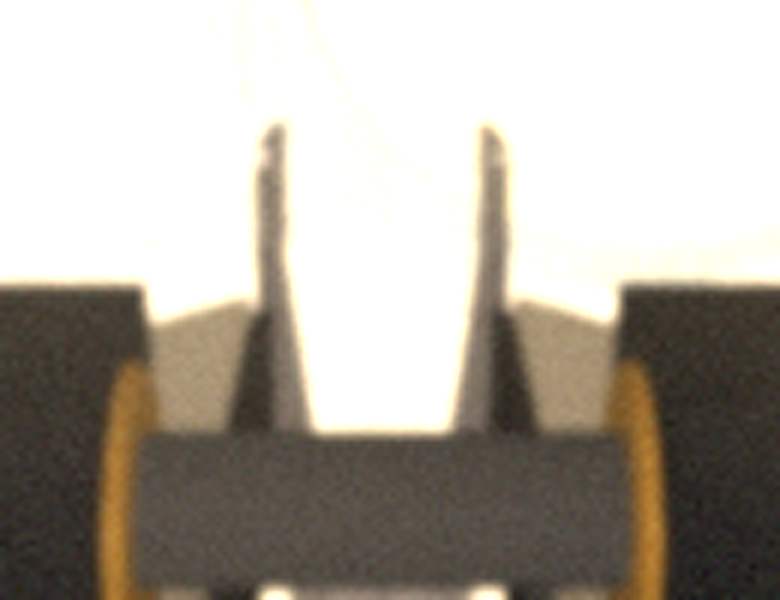

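Run:
```python
from h import *
import pickle;c=pickle.load(open('w2.pkl','rb'))
im=cv2.imread('pics/w2.png').astype(float).mean(2)
F=lambda u,v:(255+(u+.5)/6-.5,170+(v+.5)/6-.5)
y=np.radians(22);X=np.array([np.cos(y),np.sin(y)]);Y=np.array([np.sin(y),-np.cos(y)])
p=np.array([0.48271121,-0.21028866,.24014])
for z in(.183,.186,.189):
  for n,u,v in(('Lin',287,130),('Rin',480,130),('Lout',262,140),('Rout',503,140)):
    w=onz(c,*F(u,v),z)[:2]-p[:2];print(z,n,(w@X*1e3).round(2),(w@Y*1e3).round(2))
# subpixel profiles
for r in(191,192,193,194,195,197,199):print(r,im[r,294:344].astype(int)) if r in(192,194,197) else None
```

```text
0.183 Lin -13.91 -7.03
0.183 Rin 14.2 -7.08
0.183 Lout -17.57 -5.53
0.183 Rout 17.58 -5.59
0.186 Lin -13.74 -7.75
0.186 Rin 14.01 -7.79
0.186 Lout -17.35 -6.26
0.186 Rout 17.35 -6.32
0.189 Lin -13.56 -8.47
0.189 Rin 13.83 -8.51
0.189 Lout -17.14 -7.0
0.189 Rout 17.13 -7.05
192 [198 196 197 181 164 125 103 102 130 163 178 181 180 183 183 180 182 181
 180 176 181 177 178 176 179 189 196 206 208 205 206 203 201 202 203 203
 203 201 199 186 158 123 106 120 156 182 198 201 204 203]
194 [195 193 189 167 140 113  94 102 135 167 181 180 183 182 183 181 181 183
 181 180 176 179 178 176 175 177 179 189 199 205 204 208 203 202 204 203
 200 202 200 187 159 119  99 103 119 153 181 201 200 201]
197 [197 194 182 162 131 113  97 103 138 170 184 186 185 180 181 183 181 180
 180 178 177 178 176 174 175 176 174 178 177 179 185 192 199 202 205 204
 205 203 199 183 155 118 100 102 113 137 168 192 200 202]
```

The dark tips are the crimper's jaws, with inner edges at crop columns 287 and 480. That puts the gap at about 28 mm and the centre within 0.2 mm of the TCP axis. The pads therefore bear higher, about 75 mm up the arms, so more force is needed. I'll squeeze in steps and measure the gap visually each time.

```bash
cat >> h.py <<'E'
def jaws(z,tipdrop=.052,nm=None,yaw=None):
    p=np.array(manip.current_tool_pos());M=R.from_quat(manip.current_tcp_rot()).as_matrix()
    c=cal('wrist');im=viewer.get_image('wrist')
    if nm: save(nm,im)
    g=im.astype(float).mean(2);zt=p[2]-tipdrop
    X,Y=M[:,0],M[:,1]
    out=[]
    for k in(-5,-3,-1):   # mm in tool y, across the jaw width
        r=int(round(proj(c,p+[0,0,-tipdrop]+Y*k*1e-3)[1]));u0=proj(c,p+[0,0,-tipdrop]+Y*k*1e-3)[0]
        res=[]
        row=g[r-1:r+2].mean(0)
        for s in(-1,1):
            prof=np.array([row[int(round(u0))+s*i] for i in range(0,27)])
            d=prof[1:]-prof[:-1]
            bg=np.median(prof[2:6]);j=int(np.argmin(prof[3:]))+3;h=(bg+prof[j])/2
            i=next(i for i in range(j,0,-1) if prof[i-1]>h)
            t=i-1+(prof[i-1]-h)/(prof[i-1]-prof[i]); 
            w=onz(c,int(round(u0))+s*t,r,zt)-p;res+= [w@X*1e3]
        out.append(res)
    out=np.array(out);return out.round(1),p
E
python3 - <<'E'
from h import *
print(jaws(0)[0].tolist())
for f in(8,9.5,10.5):
    effector.close(f);manip.sleep(.3)
    o,p=jaws(0,nm='sq%d'%f);print(f,manip.current_finger_gap(),o.tolist(),(o[:,1]-o[:,0]).tolist(),manip.current_clock())
im=cv2.imread('pics/sq10.png');x=im[170:270,255:385]
cv2.imwrite('pics/sqc.png',np.clip(cv2.resize(x,None,fx=6,fy=6,interpolation=cv2.INTER_CUBIC)*1.3,0,255).astype(np.uint8))
E
```

```text
[[-14.0, 13.7], [-14.1, 13.8], [-14.2, 14.0]]
8 0.018865199887483815 [[-10.6, 10.7], [-10.6, 10.6], [-10.8, 10.7]] [21.299999999999997, 21.2, 21.5] 11.7
9.5 0.01757630498131993 [[-8.7, 8.7], [-8.7, 8.6], [-8.8, 8.6]] [17.4, 17.299999999999997, 17.4] 12.2667
10.5 0.016885673512154867 [[-7.4, 7.3], [-7.5, 7.1], [-7.5, 7.2]] [14.7, 14.6, 14.7] 12.8333
```

View pics/sqc.png

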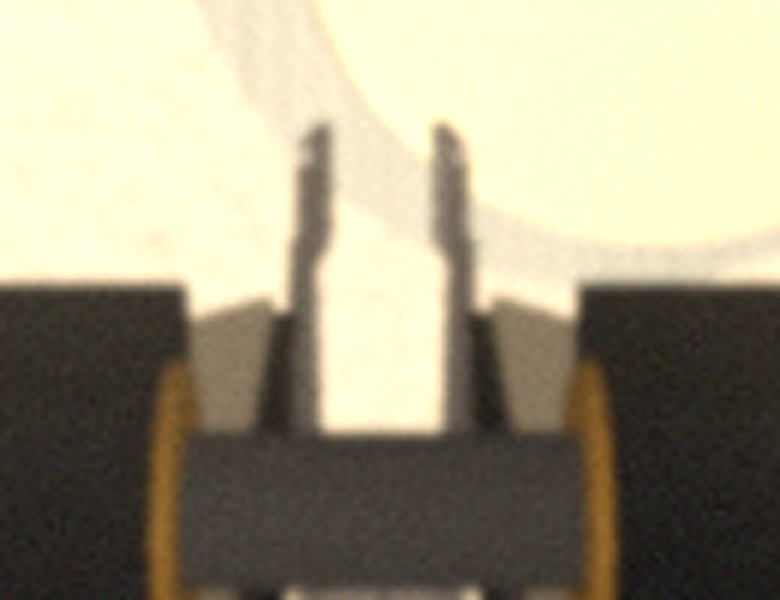

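Now I'll check the tip drop below the TCP from the lift picture, then trim the gap and move over the strokes, staying high.

Run:
```python
from h import *
c=cal('scene');e,d=ray(c,323+358.5/6-.5,138+347.5/6-.5)
for X in(.578,.583,.588):
    w=e+d*(X-e[0])/d[0];print(X,w.round(4),'drop',.1994-w[2])
f=10.0
for i in range(3):
    effector.close(f);manip.sleep(.3);o,p=jaws(0,.054)
    g=(o[:,1]-o[:,0]).mean();print(f,manip.current_finger_gap(),g)
    if abs(g-16.1)<.3:break
    f+=(g-16.1)/2.7
y=np.radians(22.1);m=np.array([.47074,-.17955])
manip.servo_line([*m,.20],down(y),vel=.1);manip.sleep(.2)
p=np.array(manip.current_tool_pos());print('err',p[:2]-m,manip.current_clock())
R0=R.from_quat(manip.current_tcp_rot()).as_matrix();print('tool x yaw',np.degrees(np.arctan2(R0[1,0],R0[0,0])),'z',R0[:,2])
print(jaws(0,.054,nm='over')[0].tolist())
c=cal('wrist');im=cv2.imread('pics/over.png')
u,v=proj(c,(*m,.087));print(u,v)
```

```text
0.578 [0.578  0.1712 0.1432] drop 0.05622978875186865
0.583 [0.583  0.1717 0.1464] drop 0.053031962930634585
0.588 [0.588  0.1722 0.1496] drop 0.049834137109400295
10.0 0.017150875294610828 16.299999999999997
err [ 0.00046421 -0.0004971 ] 14.275
tool x yaw 22.05815286439067 z [ 8.15547654e-04 -2.78263768e-04 -9.99999629e-01]
[[-5.6, 4.9], [-7.0, 6.6], [-8.1, 8.0]]
318.0976367568242 184.90349492897235
```

Run:
```python
from h import *
import pickle
y=np.radians(22.1);m=np.array([.47074,-.17955]);cor=np.array([-.00046,.0005])
manip.servo_line([*(m+cor),.153],down(y),vel=.05);manip.sleep(.3)
p=np.array(manip.current_tool_pos());print('tcp',p,p[:2]-m,manip.current_finger_gap(),manip.current_force(),manip.current_clock())
c=cal('wrist');im=viewer.get_image('wrist');save('low',im);pickle.dump(c,open('w3.pkl','wb'))
A=cv2.resize(im[170:220,285:351],None,fx=8,fy=8,interpolation=cv2.INTER_CUBIC)
c2=cal('scene');s=viewer.get_image('scene');save('scene3',s)
u,v=map(int,proj(c2,(*m,.1)));print(u,v)
B=cv2.resize(s[v-25:v+25,u-33:u+33],None,fx=8,fy=8,interpolation=cv2.INTER_CUBIC)
B=np.clip(B*1.2,0,255).astype(np.uint8)
save('lowc',cv2.resize(np.vstack([A,B]),None,fx=.74,fy=.74))
```

```text
tcp [ 0.47037956 -0.17916485  0.1531878 ] [-0.00036044  0.00038515] 0.01744054466636566 [-0.01362074  0.04905605 -0.91966816] 15.7167
277 172
```

View pics/lowc.png

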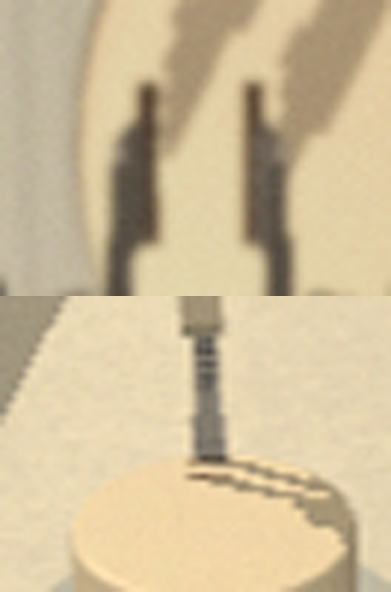

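The wrist view shows both jaws lined up with the two strokes: stroke centres at crop columns 148 and 254, rows 82–242, and the jaws' near ends at about row 122. The scene view shows the jaws just above the icing with a visible gap. Next I'll get numbers by separating grey from brown.

Run:
```python
from h import *
import pickle;c=pickle.load(open('w3.pkl','rb'))
im=cv2.imread('pics/low.png')[:,:,::-1].astype(int)
p=np.array([.47037956,-.17916485,.1531878]);y=np.radians(22.06)
X=np.array([np.cos(y),np.sin(y),0]);Y=np.array([np.sin(y),-np.cos(y),0])
F=lambda a,b:(285+(a+.5)/5.92-.5,170+(b+.5)/5.92-.5)
for n,a,b,z in(('so',148,162,.087),('si',254,162,.087),('s near',200,82,.087),('s far',200,242,.087),('jaw near L',135,122,.1),('jaw near R',268,122,.1)):
    w=onz(c,*F(a,b),z);print(n,w.round(4),'tool x,y mm',((w-p)@X*1e3).round(1),((w-p)@Y*1e3).round(1))
for r in(187,194,200):
    print(r,'sum',im[r,300:338].sum(1)//3);print('R-B',(im[r,300:338,0]-im[r,300:338,2]))
print(manip.current_finger_gap())
```

```text
so [ 0.4632 -0.1826  0.087 ] tool x,y mm -8.0 0.5
si [ 0.4783 -0.1765  0.087 ] tool x,y mm 8.3 0.5
s near [ 0.4658 -0.1679  0.087 ] tool x,y mm 0.0 -12.1
s far [ 0.4754 -0.1915  0.087 ] tool x,y mm 0.0 13.4
jaw near L [ 0.4583 -0.1744  0.1   ] tool x,y mm -9.4 -8.9
jaw near R [ 0.4762 -0.1672  0.1   ] tool x,y mm 9.9 -8.9
187 sum [196 198 200 201 203 201 196 172 125  78  76 114 143 148 145 143 142 152
 170 189 200 200 202 200 194 173 125  83  92 143 181 191 176 154 143 144
 141 142]
R-B [63 63 62 60 58 60 60 61 51 41 41 47 53 54 54 54 56 56 57 60 60 60 59 61
 62 59 56 42 45 57 64 62 59 58 53 56 55 57]
194 sum [199 198 198 184 156 123  95  83  74  72  85 123 148 156 163 181 196 198
 202 201 203 201 202 198 195 171 128  97  96  99  99 112 127 135 139 150
 169 187]
R-B [60 61 57 53 45 29 27 22 21 27 36 49 56 57 55 58 59 63 59 59 58 58 59 62
 61 58 54 36 27 22 25 31 34 47 53 57 60 63]
200 sum [198 197 186 151 108  82  77  74  74  72  86 139 185 202 203 200 204 202
 203 202 204 203 202 202 193 172 131  94  96  93  87  86 100 139 180 197
 200 201]
R-B [61 60 56 47 32 24 22 22 22 25 37 51 55 57 57 60 56 59 57 58 56 57 57 59
 60 61 51 34 27 23 21 22 32 46 58 62 61 60]
0.01723055885903861
```

Run:
```python
from h import *
y=np.radians(22.1);X=np.array([np.cos(y),np.sin(y)]);Y=np.array([np.sin(y),-np.cos(y)])
m=np.array([.47038,-.17916])+.00015*X+.0006*Y
manip.servo_line([*m,.20],down(y),vel=.12)
manip.servo_line([*(np.array([.48271,-.21029])),.24],down(y),vel=.12);manip.sleep(.3)
f=10.0
for i in range(4):
    G=[];W=[]
    for k in range(4):
        o,_=jaws(0,.0535);G.append(o.mean(0));W.append(manip.current_finger_gap());manip.sleep(.05)
    G=np.array(G);g=(G[:,1]-G[:,0]).mean();print(f,g,G.mean(0),np.mean(W),np.std(W),manip.current_clock())
    if abs(g-16.15)<.15 or i==3:break
    f+=(g-16.15)/2.7;effector.close(f);manip.sleep(.4)
manip.servo_line([*m,.20],down(y),vel=.12);manip.sleep(.2)
cor=np.zeros(3)
for z,v in((.165,.06),(.1475,.03)):
    t=np.array([*m,z]);manip.servo_line(t+cor,down(y),vel=v);manip.sleep(.3)
    e=np.array(manip.current_tool_pos())-t;cor-=e;print(z,'err mm',(e*1e3).round(2))
if np.abs(e).max()>.0003: manip.servo_line(t+cor,down(y),vel=.03);manip.sleep(.4);print(((np.array(manip.current_tool_pos())-t)*1e3).round(2))
print(manip.current_force(),np.mean([manip.current_finger_gap() for _ in range(5)]),manip.current_clock())
import pickle
c=cal('wrist');im=viewer.get_image('wrist');save('fin',im);pickle.dump(c,open('w4.pkl','wb'))
A=cv2.resize(im[170:220,285:351],None,fx=8,fy=8,interpolation=cv2.INTER_CUBIC)
c2=cal('scene');s=viewer.get_image('scene');save('scene4',s)
B=cv2.resize(s[147:197,244:310],None,fx=8,fy=8,interpolation=cv2.INTER_CUBIC)
save('finc',cv2.resize(np.hstack([A,B]),None,fx=.75,fy=.75))
```

```text
10.0 16.208333333333332 [-8.15        8.05833333] 0.017220136129091144 0.00020492353526586153 17.6417
0.165 err mm [ 0.19 -0.09  0.27]
0.1475 err mm [-0.09  0.03 -0.13]
[-0.21703311  0.49594024 -0.56508636] 0.017237898441325852 20.5
```

View pics/finc.png

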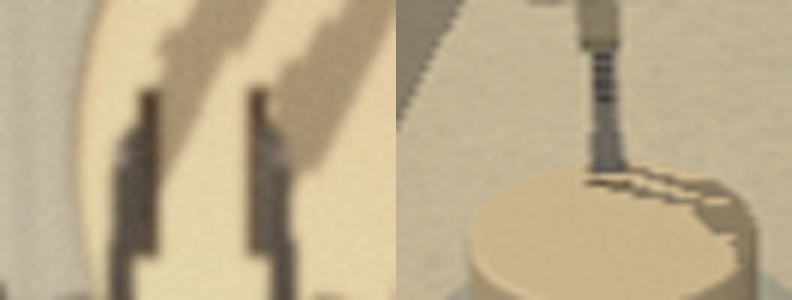

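The jaws' inner edges lie on the two strokes, and in the scene view they hang just above the icing. One last height check from the scene camera, relative to the stroke it also sees, and then I'll hand in.

Run:
```python
from h import *
c=cal('scene');y=np.radians(22.1);X=np.array([np.cos(y),np.sin(y),0]);Y=np.array([np.sin(y),-np.cos(y),0])
p=np.array(manip.current_tool_pos());F=lambda a,b:(244+(a-396+.5)/6-.5,147+(b+.5)/6-.5)
print('jaw B bottom px seen',F(610,172),'stroke_in left end seen',F(588,182))
for z in(.089,.092,.094,.097):
    q=p+.011*X;q[2]=z;print(z,proj(c,q))
q=np.array([.4783,-.1765,.087]);print('stroke_in ends',proj(c,q-.013*Y),proj(c,q+.013*Y))
```

```text
jaw B bottom px seen (279.25, 175.25) stroke_in left end seen (275.5833333333333, 176.91666666666666)
0.089 (np.float64(278.1971570605734), np.float64(176.91770341792082))
0.092 (np.float64(278.1627766586901), np.float64(176.11110342190713))
0.094 (np.float64(278.1398121679776), np.float64(175.5723325785625))
0.097 (np.float64(278.1052988927077), np.float64(174.7626152346632))
stroke_in ends (np.float64(282.23716239608007), np.float64(176.84268006193474)) (np.float64(274.1239924571991), np.float64(177.2222347140293))
```

Run:
```python
from h import *
print(manip.current_finger_gap(),manip.current_force(),manip.current_clock());manip.hand_in()
```

```text
0.017133221646593626 [-0.09543467 -0.59806078 -0.09584233] 20.6
the job is handed in; nothing more can be done
```

I lifted the steel crimper out of the stand's pocket, left the red look-alike alone, and carried it jaws down over the cake. The job was handed in at about 20.6 s of robot time with the crimper squeezed at about 10 N, one jaw over the middle of each stroke.

**Last checks:**
- **Gap:** the wrist camera measured 16.2 mm between the jaws. It also read the 16 mm stroke spacing as 16.4 mm, so the two match within its error.
- **Position:** the tool centre was within about 0.2 mm of its target over the strokes' midpoint, and the jaws' inner edges lay on both strokes in the final wrist picture.
- **Height:** the tips were about 7 mm above the icing by the arm's own height reading, and 7–8 mm by the scene camera. That figure is good to about 2 mm.
- **Contact:** the force readings stayed near zero over the cake, so there was no sign of touching it or the board. The stand and its tools looked undisturbed in the picture taken after the lift; I did not inspect the other items again at the end.

**What disagreed:**
- **Gap from the fingers:** the finger opening first suggested a jaw gap of about 18 mm, but the camera showed 28 mm. The pads were bearing about 75 mm above the tips, not about 50 mm, so I set the squeeze by the camera.
- **Noise:** the finger-opening reading also varied by about 0.2 mm, which leaves a few tenths of a millimetre of doubt in the gap.

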